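# Hang the tape roll on the J-hook, snug against its stop

## Task

Take the big blue tape roll by its rim out of the wooden cradle and hang it on the steel J-hook, with the hook's rod through its hole. Then slide it back along the rod until it bears gently on the black sprung pad in front of the red stop, without shifting that stop, and leave it hanging there at rest. Leave the other things on the desk alone.

Things in the scene. Friction and masses are not known exactly. Their poses are not given: they have to be found in the camera images.
- tape_roll: Blue tape roll with cardboard core, 130 mm outside diameter, 76 mm bore, 38 mm wide, about 0.3 kg. Origin in its centre; x axis = axle (y, z turn with the roll). Starts upright in the cradle, centre 73 mm above the desk. The wall is 27 mm thick radially: a hand from above that takes the top rim across the 38 mm width must reach no more than 24 mm below the top, or its tips meet the hook's rod.
- cradle: Fixed wooden cradle, 62 x 120 mm, cheeks 26 mm high on either side of the roll's foot. Origin in the centre of its underside; x runs along the axle of the roll that stands in it.
- hook_stand: Fixed steel stand with a J-hook. Origin on the desk at the foot of the upright post, z up. A round rod, 12 mm thick, runs level from the post's top to the frame's -x (towards the robot), its axis 200 mm above the desk at y = 0, straight from x = -20 to -175 mm; then it curves up to a tip at x = -188 mm (-194 outside), 228 mm high. Base plate 145 x 110 x 10 mm. Nothing is higher than the tip.
- hook_rod (a point): Point on the rod's axis at x = -148 mm of the stand, axes as the stand's: a good place to set the rim down, for a roll centred here is 8 mm clear of the tip's curve and 50 mm or more clear of the pad. A roll that hangs on the rod has its centre 32 mm below the rod's axis, 168 mm above the desk; raised 35 mm from there its bore passes over the tip.
- stop: Red block clamped on the rod, 28 mm wide, top 7 mm above the rod's axis; slips at about 10 N. Origin on the rod's axis in its front face, x = -41 mm of the stand. A spindle holds a black sprung pad in front of it, 84 mm wide, below the rod's axis. The pad's face stands 12 to 38 mm in front of this origin: it differs each time, not reported. It yields 3 mm at 0.2 to 0.8 N, then is solid.
- hole_punch: grey and black hole punch, 74 x 115 x 58 mm, bystander; origin in the centre of its underside
- stapler: black stapler, 36 x 150 x 54 mm, bystander; origin in the centre of its underside
- tape_dispenser_desk: black desk tape dispenser, 62 x 172 x 80 mm, bystander; origin in the centre of its underside
- sticky_pad: yellow note pad, 76 x 50 x 14 mm, bystander; origin in the centre of its underside
- marker_blue: blue and white marker, 136 mm long, bystander; origin in the centre of its underside
Mind the look-alikes: they are no part of the job. Of the things shaped like the tape_roll, the blue one is meant.

How it is judged:
On the way, in this order (a step that is already met when the one before it is completed fails the run):
1. the roll is lifted out of the cradle (height (world z) of tape_roll above 0.12 m), for 0.2 s.
2. the roll's rim hangs over the hook's rod, behind the tip (z of tape_roll in the frame of hook_stand between 0.163 and 0.173 m and y of tape_roll in the frame of hook_stand between -0.015 and 0.015 m and x of tape_roll in the frame of hook_stand between -0.165 and -0.05 m and angle between the x axis of tape_roll and the x axis of hook_stand, either way round below 0.12 rad), for 0.2 s.
At the end, for the whole second after the job is handed in: Roll hangs on the rod behind the tip (centre 163-173 mm above the desk, within 15 mm of the rod sideways, 50-165 mm in front of the post, axle within 0.12 rad of the rod), at rest (20 mm/s, 0.3 rad/s), bearing on the stop's pad (over 0.08 N); the stop moved under 2 mm (all of step 2 and contact force between tape_roll and stop above 0.08 N and distance of stop from where it was at the start of the episode below 0.002 m and linear speed of tape_roll below 0.02 m/s and angular speed of tape_roll below 0.3 rad/s); the robot touches nothing.
It fails at once if the red stop is shifted along the rod by more than 2 mm (distance of stop from where it was at the start of the episode above 0.002 m).
It fails at once if the roll is pressed on the hook or stop with more than 25 N (contact force between tape_roll and hook_stand above 25 N).
It fails at once if a bystander is displaced by more than 30 mm (distance of any of hole_punch, stapler, tape_dispenser_desk, sticky_pad, marker_blue from where it was at the start of the episode above 0.03 m).
It also fails if it takes over 53 s, if anything falls off the work surface, if the arm or the gripper's body presses on something with over 40 N, if the wrist force passes 120 N, or if a joint passes its speed limit or range.

## Robot

A 6-joint arm with a two-finger parallel gripper is mounted at the origin on a cart in front of the work surface, level with it; the furniture and walls round the work are solid. World frame = base frame: x ahead of the robot, y to its left, z up, the work surface at z = 0. Lengths are in m, angles in rad, forces in N, time in s.
With the tool pointing down it reaches from about 0.35 to 0.775 m from the base axis. Payload 5.5 kg.
Tool frame: the origin (TCP) lies midway between the tips of the shut fingers; the grasp point (between the pads) lies 19 mm behind it; z points along the fingers, y is the line along which they close (so a half turn about z gives the same grasp; the last joint's range is limited). The gripper opens to 85 mm and grips with 20 to 120 N. Pads are 22 mm wide; open, the fingers measure 114 mm over their backs; the gripper's body (76 mm by 85 mm) begins 54 mm behind the grasp point. The pads swing forward as they close: fully open they stand 13 mm farther back than shut.
Start: joints at [-1.333, 0.313, 0.046, 1.304, 0, 1.431], TCP at [0.212, -0.534, 0.231] pointing down, gripper open.
Joint ranges: [-2.76, 2.76], [-0.86, 1.69], [-1.03, 1.26], [-2.2, 2.34], [-1.47, 1.5], [-3.14, 3.14]. Speed limits (rad/s): [2.57, 2.57, 3.14, 3.14, 3.14, 3.14].

## Interface

Orientations are given as a unit quaternion [w, x, y, z].
In Python, from workcell import telemetry, imaging, env gives the robot as it stands. The module is installed in compiled form; this text tells all that it offers.
- The arm moves only by the tool step_arm, never from a script. Its argument "moves" is a list of rows, each a list of 3 entries, a list of its own where there are three numbers: the shift along the tool's x, y, z in mm, then the turn, a rotation vector about the tool's x, y, z in rad, then the finger opening in mm, from 0 to 85.4. A call has 1 to 8 rows; each row is the pose to reach, as a shift and turn from the pose commanded when the call began, along the tool's axes at that moment; what a row does not reach only later rows make up. A row lasts 1/12 s, in which the tool goes at most 41.7 mm and 7.16 degrees, less where a joint would pass 70% of its speed; a pose out of reach is approached as far as the arm can. A call with a gripper value outside its range is refused whole. The fingers move at their own pace and stop on an object; "grip_force" is the grip in N (left out, the last holds). Time passes only in rows, so rows that repeat a pose let the fingers close. It gives the time, the measured TCP pose, the force, the opening and the grip force at its end, in the units of the state.
- telemetry.get_state(): the state, without advancing time (a new reading comes with each control period).
- imaging.read_camera(name): name is "scene" or "top"; returns the picture (384x512x3 uint8, red, green, blue); there is no depth.
- imaging.camera_params(name): a dict with "camera_matrix" (3x3 intrinsics, pixels), "D" ([k1, k2, p1, p2, k3] as OpenCV has them; the pictures are not rectified), "pose" (4x4, takes a point from camera to world coordinates). Camera axes: x right, y up, looking along -z (the intrinsics and any distortion apply to the point x, -y, -z); pixel columns grow to the right and rows downward; lengths in m; the calibration is good to about 2 mm. A picture is of the moment at which its call begins. camera_params takes no time and is no camera call.
- env.hand_in(): hands the job in; it is judged then, once.
The state is a dict: "clock": time; "joint_pos": joint angles; "qvel": joint speeds; "tau": joint torques, N m; "tcp_pos": TCP position; "orientation": TCP orientation; "wrist_force": force on the tool from outside, world axes, zero at the start; "ft_torque": the same for the moment, N m; "finger_gap": finger opening in m; "grip_force": force on a finger pad.
Only numpy, scipy, OpenCV 4.12 (cv2) and the standard library are available. Lean on these libraries where they do the work, as an engineer would, in place of code of your own. Each camera call takes 0.05 s, during which the arm holds its last target. There are 200 camera calls.

## Working session

There is one attempt and no reset: what is moved stays moved. The work goes in short steps, Python scripts to look and compute and a tool call to move; the robot and the scene stay as the last step left them, time stands still between calls to the robot, and variables do not carry over. Pictures are saved under pics/ and viewed, at most 10 in all, crops included, and the job is handed in when it is done.

Besides the shell and the picture viewer there is one more tool, called after "Emit:" in YAML: its name, and indented under it one key for each argument. step_arm: Moves the arm, as the interface text tells. Its arguments: {"type":"object","properties":{"moves":{"type":"array"},"grip_force":{"type":"number"}},"required":["moves"]}

```bash
mkdir -p pics; cat > h.py <<'E'
import numpy as np, cv2
from workcell import telemetry, imaging, env
from scipy.spatial.transform import Rotation as R
def ray(cam,uv):
    p=imaging.camera_params(cam);K=np.array(p["camera_matrix"]);D=np.array(p["D"],float);T=np.array(p["pose"])
    q=cv2.undistortPoints(np.array(uv,float).reshape(-1,1,2),K,D).reshape(-1,2)
    d=np.c_[q[:,0],-q[:,1],-np.ones(len(q))]@T[:3,:3].T
    return T[:3,3],d
def onz(cam,uv,z):
    o,d=ray(cam,uv); return o+d*((z-o[2])/d[:,2])[:,None]
def tri(a,ua,b,ub):
    o1,d1=ray(a,ua);o2,d2=ray(b,ub);out=[]
    for x,y in zip(d1,d2):
        s=np.linalg.lstsq(np.c_[x,-y],o2-o1,rcond=None)[0]
        out.append(np.r_[(o1+s[0]*x+o2+s[1]*y)/2,np.linalg.norm(o1+s[0]*x-o2-s[1]*y)])
    return np.array(out)
def proj(cam,P):
    p=imaging.camera_params(cam);T=np.linalg.inv(np.array(p["pose"]))
    q=np.atleast_2d(P)@T[:3,:3].T+T[:3,3];q=q*[1,-1,-1]
    return cv2.projectPoints(q,np.zeros(3),np.zeros(3),np.array(p["camera_matrix"]),np.array(p["D"],float))[0].reshape(-1,2)
def totool(v):
    s=telemetry.get_state();w=s["orientation"];r=R.from_quat([w[1],w[2],w[3],w[0]])
    return r.inv().apply(v)*1000
E
python3 - <<'E'
from h import *
a=imaging.read_camera("scene");b=imaging.read_camera("top")
for n,i in(("scene",a),("top",b)): 
    cv2.imwrite(f"pics/{n}0.png",cv2.resize(i[...,::-1],(800,600),interpolation=cv2.INTER_CUBIC)); np.save(n+"0.npy",i)
    print(n,np.round(imaging.camera_params(n)["pose"],3).tolist())
s=telemetry.get_state();print(s["orientation"],s["tcp_pos"])
print(totool([1,0,0]),totool([0,1,0]))
E
```

```text
scene [[-0.663, 0.529, -0.53, -0.024], [-0.748, -0.454, 0.484, 0.493], [0.016, 0.717, 0.696, 0.868], [0.0, 0.0, 0.0, 1.0]]
top [[-0.024, 0.997, -0.073, 0.414], [-1.0, -0.025, -0.01, -0.018], [-0.011, 0.072, 0.997, 1.395], [0.0, 0.0, 0.0, 1.0]]
[-8.39112078e-04  9.82210035e-01  1.87783760e-01 -4.69701668e-05] [ 0.21199846 -0.53399723  0.2304797 ]
[ 9.29474514e+02  3.68886109e+02 -4.07412381e-01] [ 368.88626625 -929.47311058    1.63072814]
```

View pics/scene0.png

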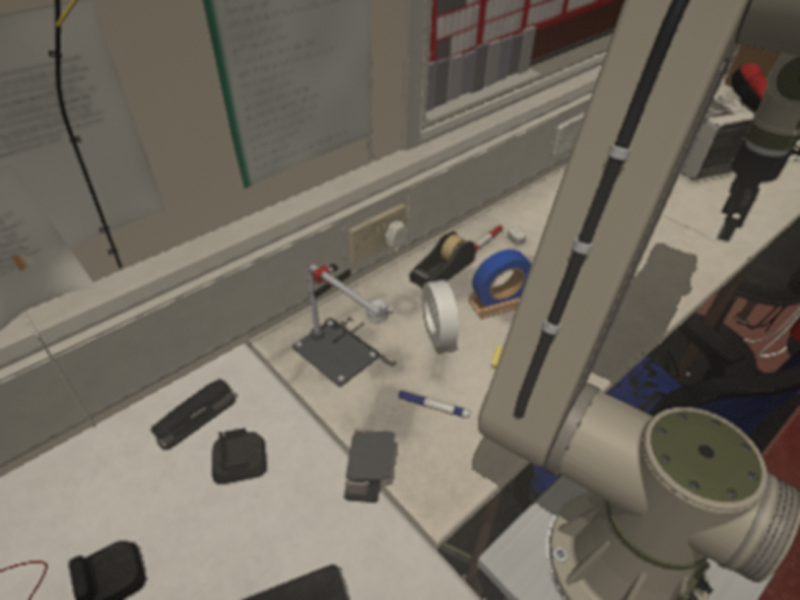

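View pics/top0.png

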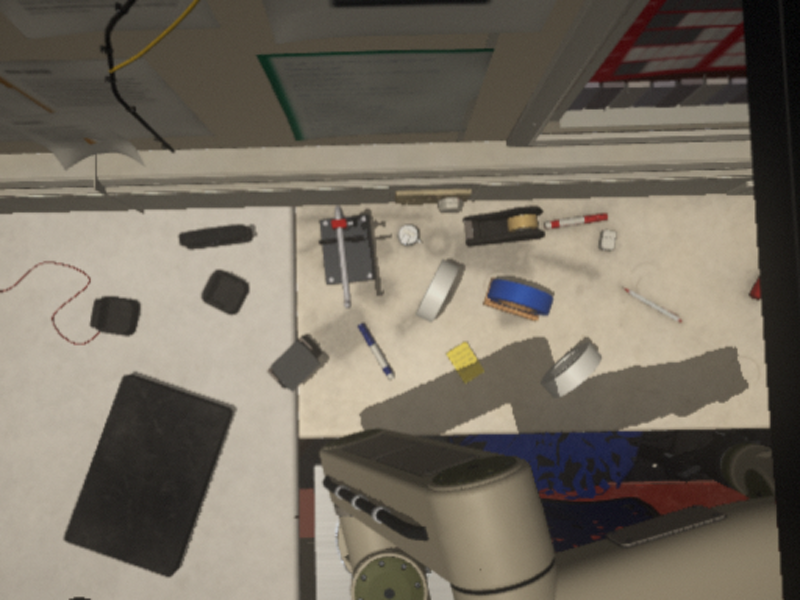

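Rolls: grey/white rolls at top (440,290) and (572,367), and in scene (440,315). The blue roll is at top (518,297) and scene (500,278), standing in the wooden cradle, so it is the one meant. The J-hook's rod runs in top from the post (340,212) to the tip (347,303), with the red stop at (340,223).

```bash
python3 - <<'E'
from h import *
a=np.load("scene0.npy");b=np.load("top0.npy")
def crop(i,x,y,w,h): return cv2.resize(i[y:y+h,x:x+w,::-1],(400,300),interpolation=cv2.INTER_CUBIC)
cv2.imwrite("pics/crops.png",np.vstack([np.hstack([crop(b,300,165,64,48),crop(b,190,125,96,72)]),np.hstack([crop(a,290,150,64,48),crop(a,180,160,96,72)])]))
for n,i in(("top",b),("scene",a)):
    hsv=cv2.cvtColor(i,cv2.COLOR_RGB2HSV);m=cv2.inRange(hsv,(105,120,50),(125,255,255))
    k,l,st,c=cv2.connectedComponentsWithStats(m)
    for j in range(1,k):
        if st[j,4]>40 and st[j,1]<230: 
            print(n,"blue",st[j],c[j].round(1),cv2.minAreaRect(np.argwhere(l==j)[:,::-1].astype(np.float32)))
            if n=="top" and 300<c[j][0]<370:
                ys,xs=np.where(l==j); print([(x,ys[xs==x].min(),ys[xs==x].max()) for x in range(xs.min(),xs.max()+1,3)])
    m=cv2.inRange(hsv,(0,130,80),(8,255,255))
    k,l,st,c=cv2.connectedComponentsWithStats(m)
    for j in range(1,k):
        if st[j,4]>8 and 180<c[j][0]<260 and 120<c[j][1]<200: print(n,"red",st[j],c[j].round(1))
E
```

```text
top blue [314 179  38  21 439] [333.1 188.4] ((332.98797607421875, 188.31912231445312), (37.76329040527344, 12.701353073120117), 16.189205169677734)
[(314, np.int64(186), np.int64(188)), (317, np.int64(180), np.int64(190)), (320, np.int64(180), np.int64(190)), (323, np.int64(180), np.int64(191)), (326, np.int64(181), np.int64(192)), (329, np.int64(181), np.int64(192)), (332, np.int64(182), np.int64(193)), (335, np.int64(183), np.int64(194)), (338, np.int64(184), np.int64(195)), (341, np.int64(185), np.int64(196)), (344, np.int64(186), np.int64(198)), (347, np.int64(187), np.int64(199)), (350, np.int64(189), np.int64(197))]
top red [212 140  10   6  49] [216.7 142.7]
scene blue [304 161  34  24 349] [318.9 169.8] ((319.15411376953125, 170.6964569091797), (16.97835922241211, 35.08860397338867), 67.83365631103516)
scene red [201 170   9  10  41] [204.  174.5]
```

View pics/crops.png

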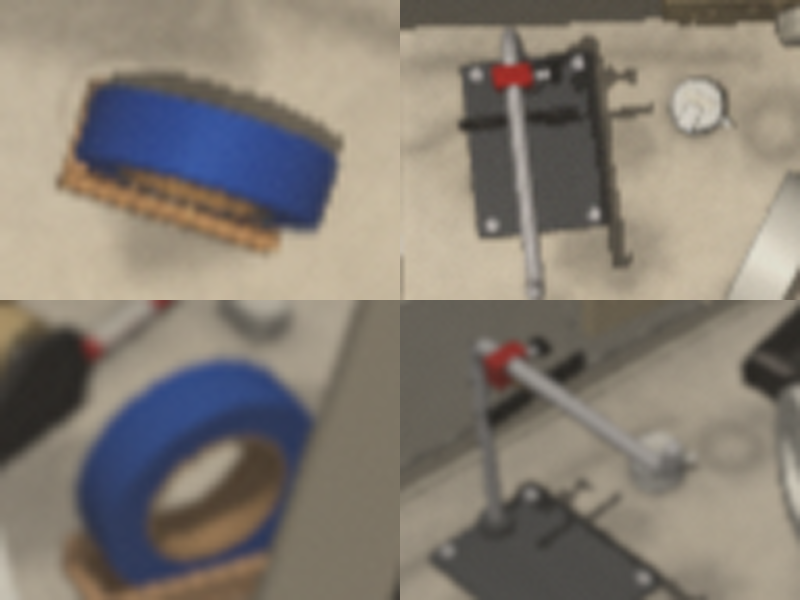

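The enlarged crop confirms the blue roll, with its cardboard core, standing in the wooden cradle: top ≈(333,188) raw px, its width axis turned about 17°. The hook shows the red stop at raw (217,143), the black pad bar at raw row ≈153, and the tip at raw (222,195).

```bash
python3 - <<'E'
from h import *
b=np.load("top0.npy");hsv=cv2.cvtColor(b,cv2.COLOR_RGB2HSV).astype(int)
m=cv2.inRange(hsv.astype(np.uint8),(105,120,50),(125,255,255));m[:,:300]=0;m[:,370:]=0;m[:170]=0;m[210:]=0
ys,xs=np.where(m>0)
# axle/tangent angle from rim edges (central columns) in world on z=.138
cols=np.arange(321,346)
up=np.array([(c,ys[xs==c].min()-.5) for c in cols]);lo=np.array([(c,ys[xs==c].max()+.5) for c in cols])
U=onz("top",up,.135);L=onz("top",lo,.135)
for n,P in(("up",U),("lo",L)):
    f=np.polyfit(P[:,1],P[:,0],1);print(n,"dx/dy",f[0].round(3),"ang",np.arctan(f[0]).round(3))
# wood lower edge
w=((hsv[...,0]>6)&(hsv[...,0]<18)&(hsv[...,1]>95))
W=[]
for c in range(312,345):
    r=np.where(w[185:212,c])[0]
    if len(r): W.append((c,185+r.max()+.5))
W=np.array(W);P=onz("top",W,.026);f=np.polyfit(P[:,1],P[:,0],1);res=P[:,0]-np.polyval(f,P[:,1]);g=abs(res)<.004;f=np.polyfit(P[g,1],P[g,0],1);print("wood ang",np.arctan(f[0]).round(3),g.sum(),len(g))
al=np.arctan(np.mean([np.polyfit(U[:,1],U[:,0],1)[0],np.polyfit(L[:,1],L[:,0],1)[0],f[0]]))
ax=np.array([np.cos(al),-np.sin(al)]);tg=np.array([np.sin(al),np.cos(al)])
al_pts=onz("top",np.c_[xs,ys],.073)[:,:2];t=al_pts@tg
tc=(t.min()+t.max())/2;print("tang span",t.max()-t.min())
s=(np.median(U[:,:2]@ax)+np.median(L[:,:2]@ax))/2
print("width",np.median(U[:,:2]@ax)-np.median(L[:,:2]@ax))
c=s*ax+tc*tg;print("al",al,"roll",c)
# rod
g=b.sum(2).astype(float);rp=[]
for r in range(157,180):
    row=g[r,212:226];wt=np.clip(row-np.median(g[r,205:235])-60,0,None);rp.append(((wt*np.arange(212,226)).sum()/wt.sum(),r))
rp=np.array(rp);Q=onz("top",rp,.2);f=np.polyfit(Q[:,0],Q[:,1],1);print("rod resid",np.std(Q[:,1]-np.polyval(f,Q[:,0])),"dy/dx",f)
def line(x):return np.array([x,np.polyval(f,x)])
st=onz("top",[(217,146)],.207)[0];tip=onz("top",[(221.9,196.5)],.225)[0];pad=onz("top",[(218.5,155)],.18)[0];post=onz("top",[(216.4,135)],.2)[0]
print("stopfront",st,"tip",tip,"pad",pad,"post back",post)
for r in range(186,202):print(r,b[r,218:227].sum(1)//3)
E
```

```text
up dx/dy 0.294 ang 0.286
lo dx/dy 0.343 ang 0.33
wood ang 0.329 32 32
tang span 0.12052604583527035
width 0.036341749833697534
al 0.31527226033887507 roll [ 0.49320364 -0.27841254]
rod resid 0.001787377416094351 dy/dx [0.03209894 0.05757476]
stopfront [0.6233978  0.07896613 0.207     ] tip [0.47444292 0.06630935 0.225     ] pad [0.60092119 0.07721501 0.18      ] post back [0.65736875 0.08067013 0.2       ]
186 [183 175 164 174 147 138 171 174 169]
187 [184 175 161 170 149 135 162 170 167]
188 [184 177 160 167 153 131 145 170 167]
189 [182 176 156 167 157 131 139 168 168]
190 [183 176 157 162 157 135 142 170 171]
191 [181 174 153 151 149 131 140 168 172]
192 [181 172 142 135 126 112 130 165 171]
193 [179 166 141 134 117 103 120 163 168]
194 [177 169 153 149 144 118 120 158 165]
195 [179 171 157 158 153 126 121 158 160]
196 [178 173 161 150 136 117 132 156 155]
197 [176 173 166 153 142 135 146 152 155]
198 [176 173 166 162 157 153 148 148 148]
199 [176 168 163 159 154 149 146 146 147]
200 [169 163 155 152 149 149 148 148 146]
201 [160 154 149 150 148 146 151 150 148]
```

Emit:
step_arm:
  moves:
    - [[45,-17,-10],[0,0,-0.11],85]
    - [[90,-34,-10],[0,0,-0.22],85]
    - [[135,-50,-10],[0,0,-0.33],85]
    - [[180,-67,-10],[0,0,-0.44],85]
    - [[225,-84,-10],[0,0,-0.55],85]
    - [[270,-101,-10],[0,0,-0.66],85]
    - [[315,-118,0],[0,0,-0.77],85]
    - [[355,-134,20],[0,0,-0.877],85]
  grip_force: 45

```text
clock: 0.77
tcp_pos: [0.4587, -0.311, 0.2262]
orientation: [0.001, 0.808, 0.589, 0.0]
wrist_force: [1.4, -1.2, 0.4]
finger_gap: 0.0851
grip_force: 0.0
```

Emit:
step_arm:
  moves:
    - [[0,0,0],[0,0,0],85]
    - [[0,0,0],[0,0,0],85]
    - [[0,0,0],[0,0,0],85]

```text
clock: 1.02
tcp_pos: [0.4567, -0.3119, 0.2248]
orientation: [-0.0, 0.809, 0.587, -0.0]
wrist_force: [-0.1, -0.4, 1.2]
finger_gap: 0.0852
grip_force: 0.0
```

```bash
python3 - <<'E'
from h import *
s=telemetry.get_state();print(s["tcp_pos"],s["joint_pos"],s["wrist_force"])
print(totool([1,0,0]),totool([0,1,0]),totool([0,0,1]))
print("to go",totool(np.array([.4932,-.2784,.115])-s["tcp_pos"]))
t=imaging.read_camera("top");a=imaging.read_camera("scene");np.save("top1.npy",t);np.save("scene1.npy",a)
def crop(i,x,y,w,h): return cv2.resize(i[y:y+h,x:x+w,::-1],(400,300),interpolation=cv2.INTER_CUBIC)
cv2.imwrite("pics/c1.png",np.hstack([crop(t,180,125,192,144),crop(a,180,130,192,144)]))
for r in range(148,192,2):print(r,t[r,211:228].sum(1)//3)
E
```

```text
[ 0.45666623 -0.31193924  0.22477757] [-7.44156063e-01  2.73166265e-01 -2.46230557e-02  1.27397998e+00
 -5.25459608e-04  1.14236187e+00] [-0.06486391 -0.35933235  1.23288414]
[310.50221304 950.57205259  -1.07169856] [ 9.50572654e+02 -3.10502102e+02  2.72485629e-01] [-7.37474326e-02 -1.10333474e+00 -9.99999389e+02]
to go [ 43.23340047  24.43509352 109.74749253]
148 [ 75  73  75  76 102 153 166 133  94  71  72  74  75  76  74  75  75]
150 [ 74  74  73  76 103 150 162 141 107  73  73  76  74  73  72  67  65]
152 [ 63  63  61  64  83 130 159 149 112  62  48  45  44  44  44  47  48]
154 [ 47  45  42  42  61 109 156 158 122  75  60  55  55  56  50  46  48]
156 [ 67  67  69  69  77 107 155 166 130  89  76  74  76  76  76  75  74]
158 [ 78  79  77  75  76 103 155 170 138 103  78  79  78  74  78  75  76]
160 [ 79  78  78  77  78  98 143 161 145 112  78  77  79  78  77  78  76]
162 [ 78  79  79  78  78  89 125 158 156 119  79  77  78  76  78  77  77]
164 [ 79  80  79  78  79  84 112 157 164 127  86  78  80  76  77  78  78]
166 [ 81  79  80  81  78  80 103 156 169 136  96  80  78  78  78  77  7
[... 190 characters left out ...]
8 162 125  83  80  81  78  79  78]
174 [ 85  81  81  82  84  84  83 111 158 169 131  90  80  81  79  79  79]
176 [ 86  86  81  84  80  81  82 106 157 172 139 102  83  80  78  80  79]
178 [154 152 122  86  83  83  83 105 150 166 144 112  83  82  80  79  79]
180 [123 129  99  84  84  83  86  99 139 164 157 121  89  96 100 110 113]
182 [140 138 141 143 149 151 159 158 150 164 166 136 135 167 171 169 161]
184 [178 178 179 180 179 180 180 171 146 163 174 141 133 171 172 171 165]
186 [179 180 180 182 184 183 181 181 175 164 173 146 136 169 173 170 159]
188 [184 183 183 183 184 183 183 181 173 157 166 151 130 145 170 164 158]
190 [183 182 185 184 186 184 181 183 172 155 161 156 133 140 170 169 167]
```

View pics/c1.png

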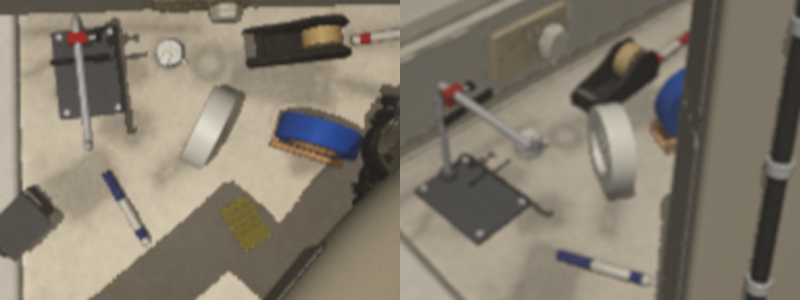

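The view shows the arm short of the roll on its -y side. The roll at crop (318,135) and the hook at crop (80,80) are undisturbed. Finishing the approach.

Emit:
step_arm:
  moves:
    - [[22,12,0],[0,0,0],85]
    - [[43,24,0],[0,0,0],85]
    - [[43,24,25],[0,0,0],85]
    - [[43,24,55],[0,0,0],85]
    - [[43,24,80],[0,0,0],85]
    - [[43,24,100],[0,0,0],85]
    - [[43,24,109],[0,0,0],85]
    - [[43,24,109],[0,0,0],85]

```text
clock: 1.78
tcp_pos: [0.491, -0.2791, 0.1142]
orientation: [-0.002, 0.81, 0.586, -0.001]
wrist_force: [-1.4, 0.3, 0.3]
finger_gap: 0.085
grip_force: 0.0
```

```bash
python3 - <<'E'
from h import *
s=telemetry.get_state();print(s["tcp_pos"],s["wrist_force"])
print("to go",totool(np.array([.4932,-.2784,.115])-s["tcp_pos"]))
b=np.load("top1.npy");g=b.sum(2)/3.;rp=[]
for r in list(range(145,151))+list(range(156,177)):
    w=np.clip(g[r,211:228]-82,0,None);w[w<8]=0;rp.append(((w*np.arange(211,228)).sum()/w.sum(),r))
Q=onz("top",rp,.203);f=np.polyfit(Q[:,0],Q[:,1],1);print("rod",f,np.std(Q[:,1]-np.polyval(f,Q[:,0])),np.polyval(f,[.516,.623,.474]))
a=np.load("scene1.npy");t=imaging.read_camera("top");a=imaging.read_camera("scene");
def crop(i,x,y,w,h): return cv2.resize(i[y:y+h,x:x+w,::-1],(400,300),interpolation=cv2.INTER_CUBIC)
cv2.imwrite("pics/c2.png",np.hstack([crop(t,290,150,96,72),crop(a,270,130,96,72)]))
E
```

```text
[ 0.49097369 -0.27914745  0.1141679 ] [-1.36225189  0.27689536  0.32591405]
to go [ 1.40830967  1.87689121 -0.83753744]
rod [0.08541037 0.02688154] 0.00027733685824257097 [0.0709533  0.08009221 0.06736606]
```

View pics/c2.png

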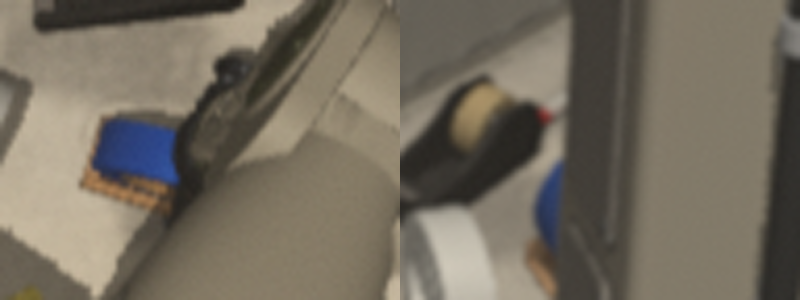

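The hand straddles the roll's top, with the roll undisturbed at crop (135,150). Now closing gradually.

Emit:
step_arm:
  moves:
    - [[1,2,0],[0,0,0],60]
    - [[1,2,0],[0,0,0],45]
    - [[1,2,0],[0,0,0],40]
    - [[1,2,0],[0,0,0],36]
    - [[1,2,0],[0,0,0],32]
    - [[1,2,0],[0,0,0],30]
    - [[1,2,0],[0,0,0],30]
    - [[1,2,0],[0,0,0],30]
  grip_force: 45

```text
clock: 2.55
tcp_pos: [0.4956, -0.2788, 0.1173]
orientation: [0.001, 0.81, 0.587, 0.0]
wrist_force: [-1.3, -0.5, 5.1]
finger_gap: 0.0368
grip_force: 45.2
```

Emit:
step_arm:
  moves:
    - [[0,0,-10],[0,0,0],30]
    - [[0,0,-30],[0,0,0],30]
    - [[0,0,-55],[0,0,0],30]
    - [[0,0,-80],[0,0,0],30]
    - [[0,0,-105],[0,0,0],30]
    - [[0,0,-125],[0,0,0],30]
    - [[0,0,-125],[0,0,0],30]
    - [[0,0,-125],[0,0,0],30]

```text
clock: 3.22
tcp_pos: [0.4957, -0.2787, 0.2418]
orientation: [0.001, 0.81, 0.587, 0.0]
wrist_force: [0.1, 0.6, -4.6]
finger_gap: 0.0368
grip_force: 46.3
```

```bash
python3 - <<'E'
from h import *
s=telemetry.get_state();print(s["tcp_pos"],s["wrist_force"],s["ft_torque"],s["finger_gap"],s["grip_force"],s["joint_pos"])
print(totool([1,0,0]))
t=imaging.read_camera("top");a=imaging.read_camera("scene");np.save("top2.npy",t);np.save("scene2.npy",a)
def crop(i,x,y,w,h): return cv2.resize(i[y:y+h,x:x+w,::-1],(400,300),interpolation=cv2.INTER_CUBIC)
cv2.imwrite("pics/c3.png",np.hstack([crop(t,290,150,96,72),crop(a,270,100,128,96)]))
E
```

```text
[ 0.49569091 -0.27872862  0.24178851] [ 0.14170102  0.58224689 -4.63096418] [0.02108971 0.01814139 0.04311429] 0.03678864599290087 46.2613127566874 [-6.53401289e-01  2.96590008e-01  4.87003578e-02  1.32094646e+00
  3.17622887e-05  1.23323254e+00]
[310.61311533 950.53511748   1.57575919]
```

View pics/c3.png

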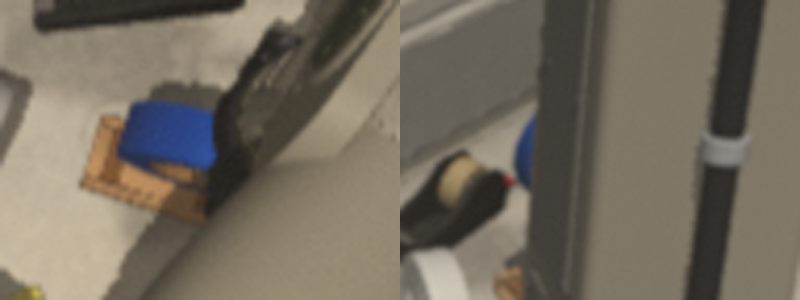

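Emit:
step_arm:
  moves:
    - [[20,-11,-10],[0,0,-0.03],30]
    - [[45,-25,-18],[0,0,-0.06],30]
    - [[72,-40,-18],[0,0,-0.1],30]
    - [[100,-55,-18],[0,0,-0.14],30]
    - [[128,-70,-18],[0,0,-0.17],30]
    - [[156,-85,-18],[0,0,-0.21],30]
    - [[184,-100,-18],[0,0,-0.24],30]
    - [[210,-115,-18],[0,0,-0.28],30]

```text
clock: 3.98
tcp_pos: [0.4495, -0.0413, 0.2571]
orientation: [-0.002, 0.719, 0.695, -0.001]
wrist_force: [0.5, -0.5, -2.9]
finger_gap: 0.0372
grip_force: 46.4
```

```bash
cat > go.py <<'E'
from h import *
import sys
x,z,yaw=map(float,sys.argv[1:4])
s=telemetry.get_state();p=s["tcp_pos"];print(p,s["wrist_force"],s["finger_gap"],s["clock"])
print("to go",totool(np.array([x,.0854*x+.0269,z])-p).round(1))
v=totool([0,1,0])  # tool y world angle
w=s["orientation"];r=R.from_quat([w[1],w[2],w[3],w[0]]);d=R.from_matrix(np.c_[[np.sin(-yaw)*-1*-1,0,0],[0,0,0],[0,0,0]]) if 0 else None
y=np.array([np.cos(yaw),np.sin(yaw),0]);zt=np.array([0,0,-1.]);xt=np.cross(y,zt)
T=R.from_matrix(np.c_[xt,y,zt]);print("turn",(r.inv()*T).as_rotvec().round(4))
E
python3 go.py .4315 .26 .0852
```

```text
[ 0.44949613 -0.04128475  0.25708457] [ 0.47089338 -0.46095916 -2.86105567] 0.037186320938281246 3.9833
to go [104.4 -21.6  -2.7]
turn [-0.0034 -0.0013 -0.1197]
```

Emit:
step_arm:
  moves:
    - [[28,-6,-2],[0,0,-0.03],30]
    - [[55,-12,-2],[0,0,-0.07],30]
    - [[80,-17,-2],[0,0,-0.1],30]
    - [[97,-20,-2],[0,0,-0.12],30]
    - [[104,-22,-2],[0,0,-0.12],30]
    - [[104,-22,-2],[0,0,-0.12],30]
    - [[104,-22,-2],[0,0,-0.12],30]

```text
clock: 4.57
tcp_pos: [0.4324, 0.0614, 0.2601]
orientation: [-0.0, 0.677, 0.736, -0.001]
wrist_force: [0.3, 0.7, -3.7]
finger_gap: 0.0371
grip_force: 46.4
```

```bash
python3 go.py .519 .256 .0852; python3 - <<'E'
from h import *
t=imaging.read_camera("top");a=imaging.read_camera("scene");np.save("top3.npy",t);np.save("scene3.npy",a)
def crop(i,x,y,w,h): return cv2.resize(i[y:y+h,x:x+w,::-1],(400,300),interpolation=cv2.INTER_CUBIC)
cv2.imwrite("pics/c4.png",np.hstack([crop(t,180,130,128,96),crop(a,190,140,128,96)]))
E
```

```text
[0.43237188 0.06143033 0.26006575] [ 0.28112607  0.71642175 -3.67916389] 0.037122858521779475 4.5667
to go [ 2.5 87.2  3.9]
turn [-0.002   0.0005 -0.0008]
```

View pics/c4.png

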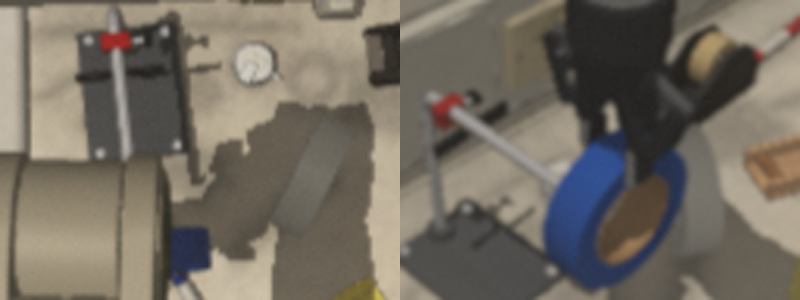

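The scene view shows the blue roll upright in the fingers at crop (615,210), with its bore facing the hook tip. Checking the roll's silhouette against the predicted centre.

```bash
python3 - <<'E'
from h import *
a=np.load("scene3.npy");hsv=cv2.cvtColor(a,cv2.COLOR_RGB2HSV)
m=cv2.inRange(hsv,(105,110,40),(125,255,255));m[:,:225]=0;m[:,292:]=0;m[:170]=0;m[245:]=0
ys,xs=np.where(m>0);print("mask",xs.min(),xs.max(),ys.min(),ys.max())
p=telemetry.get_state()["tcp_pos"];c=p-[0,0,.0443];yaw=.0852
u=np.array([np.cos(yaw),np.sin(yaw),0]);v=np.array([-np.sin(yaw),np.cos(yaw),0]);th=np.linspace(0,6.283,90)
P=np.array([c+s*.019*u+.065*(np.cos(t)*v+np.sin(t)*np.array([0,0,1])) for s in(-1,1) for t in th]);q=proj("scene",P)
print("pred",q.min(0),q.max(0))
for d in ([0,.005,0],[0,0,.005]): print(d,(proj("scene",P+d).min(0)-q.min(0)).round(1))
E
```

```text
mask 237 279 183 230
pred [234.14424449 179.64129369] [281.1134486  232.61373155]
[0, 0.005, 0] [-1.6  0.9]
[0, 0, 0.005] [-0.  -1.5]
```

Emit:
step_arm:
  moves:
    - [[2,8,0],[0,0,0],30]
    - [[4,22,0],[0,0,0],30]
    - [[4,37,0],[0,0,0],30]
    - [[4,52,0],[0,0,0],30]
    - [[4,67,0],[0,0,0],30]
    - [[4,80,0],[0,0,0],30]
    - [[4,87,0],[0,0,0],30]
    - [[4,87,0],[0,0,0],30]

```text
clock: 5.33
tcp_pos: [0.5211, 0.0722, 0.2605]
orientation: [0.0, 0.677, 0.736, -0.0]
wrist_force: [0.1, 0.1, -3.7]
finger_gap: 0.0372
grip_force: 46.4
```

Emit:
step_arm:
  moves:
    - [[0,0,5],[0,0,0],30]
    - [[0,0,12],[0,0,0],30]
    - [[0,0,20],[0,0,0],30]
    - [[0,0,28],[0,0,0],30]
    - [[0,0,35],[0,0,0],30]
    - [[0,0,40],[0,0,0],30]
    - [[0,0,43],[0,0,0],30]
    - [[0,0,43],[0,0,0],30]

```text
clock: 6.0
tcp_pos: [0.5187, 0.0729, 0.2173]
orientation: [-0.0, 0.677, 0.736, -0.0]
wrist_force: [-0.1, 0.2, -3.8]
finger_gap: 0.0368
grip_force: 46.3
```

```bash
python3 go.py .519 .212 .0852
```

```text
[0.51872589 0.07288396 0.21727057] [-0.12915497  0.15424084 -3.77274348] 0.03679760224893507 6.0
to go [-1.7  0.1  5.3]
turn [-0.0013 -0.     -0.0011]
```

No contact yet (about 5 mm to go). Lowering in small steps.

Emit:
step_arm:
  moves:
    - [[0,0,1],[0,0,0],30]
    - [[0,0,2],[0,0,0],30]
    - [[0,0,3],[0,0,0],30]
    - [[0,0,3],[0,0,0],30]

```text
clock: 6.33
tcp_pos: [0.5194, 0.0729, 0.2152]
orientation: [0.0, 0.677, 0.736, 0.0]
wrist_force: [-0.1, -0.3, -4.5]
finger_gap: 0.0368
grip_force: 46.4
```

Emit:
step_arm:
  moves:
    - [[0,0,0.7],[0,0,0],30]
    - [[0,0,1.4],[0,0,0],30]
    - [[0,0,1.4],[0,0,0],30]

```text
clock: 6.58
tcp_pos: [0.5193, 0.0728, 0.2137]
orientation: [0.0, 0.677, 0.736, -0.0]
wrist_force: [-0.8, -0.2, -3.9]
finger_gap: 0.037
grip_force: 46.4
```

Emit:
step_arm:
  moves:
    - [[0,0,0.7],[0,0,0],30]
    - [[0,0,1.4],[0,0,0],30]
    - [[0,0,1.4],[0,0,0],30]

```text
clock: 6.83
tcp_pos: [0.5194, 0.0728, 0.2127]
orientation: [0.0, 0.677, 0.736, 0.0]
wrist_force: [0.1, -1.2, -1.2]
finger_gap: 0.0371
grip_force: 46.6
```

Emit:
step_arm:
  moves:
    - [[0,0,0.5],[0,0,0],30]
    - [[0,0,1],[0,0,0],30]
    - [[0,0,1],[0,0,0],30]

```text
clock: 7.08
tcp_pos: [0.5194, 0.0729, 0.2126]
orientation: [0.001, 0.677, 0.736, 0.0]
wrist_force: [-1.9, -0.6, 5.0]
finger_gap: 0.037
grip_force: 47.4
```

Resting on the rod. Unload slightly, then slide back 45 mm while still held.

Emit:
step_arm:
  moves:
    - [[0,0,-0.8],[0,0,0],30]
    - [[0,0,-0.8],[0,0,0],30]
    - [[0,5,-0.8],[0,0,0],30]
    - [[0,13,-0.8],[0,0,0],30]
    - [[0,22,-0.8],[0,0,0],30]
    - [[0,32,-0.8],[0,0,0],30]
    - [[0,40,-0.8],[0,0,0],30]
    - [[0,45,-0.8],[0,0,0],30]

```text
clock: 7.75
tcp_pos: [0.5644, 0.0766, 0.2126]
orientation: [-0.0, 0.677, 0.736, -0.0]
wrist_force: [-4.9, -0.7, 6.8]
finger_gap: 0.0369
grip_force: 47.5
```

Emit:
step_arm:
  moves:
    - [[0,0,0],[0,0,0],30]
    - [[0,0,0],[0,0,0],30]

```text
clock: 7.92
tcp_pos: [0.5657, 0.0767, 0.2126]
orientation: [0.001, 0.677, 0.736, 0.001]
wrist_force: [1.9, 0.4, 3.0]
finger_gap: 0.0373
grip_force: 47.0
```

```bash
python3 - <<'E'
from h import *
F=[]
for i in range(8):
    imaging.read_camera("top"); s=telemetry.get_state();F.append(np.r_[s["wrist_force"],s["ft_torque"]])
F=np.array(F);print(F.mean(0).round(2),F.std(0).round(2),s["clock"],s["tcp_pos"])
print("along rod",(F[:,:2]@[.9964,.0851]).round(2))
t=imaging.read_camera("top");a=imaging.read_camera("scene");np.save("scene4.npy",a)
def crop(i,x,y,w,h): return cv2.resize(i[y:y+h,x:x+w,::-1],(400,300),interpolation=cv2.INTER_CUBIC)
cv2.imwrite("pics/c5.png",np.hstack([crop(t,180,120,96,72),crop(a,190,140,96,72)]))
E
```

```text
[ 3.46  0.2   2.2   0.09 -0.83  0.02] [0.74 0.7  0.71 0.03 0.1  0.02] 8.3167 [0.56482999 0.07660937 0.21259508]
along rod [1.66 3.9  3.32 3.83 3.88 3.23 3.6  4.29]
```

View pics/c5.png

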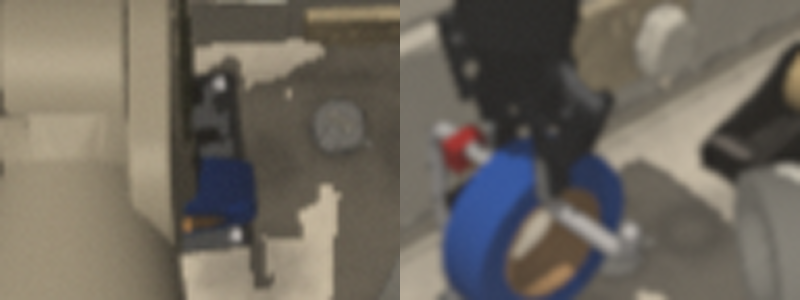

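The roll hangs over the rod with the rod through its bore (scene crop (560,210)), and the red stop at (460,145) is still behind it. Unloading a bit more to read the along-rod force cleanly.

Emit:
step_arm:
  moves:
    - [[0,0,-0.8],[0,0,0],30]
    - [[0,0,-0.8],[0,0,0],30]
    - [[0,0,-0.8],[0,0,0],30]

```text
clock: 8.67
tcp_pos: [0.5635, 0.0765, 0.2126]
orientation: [-0.0, 0.677, 0.736, -0.001]
wrist_force: [1.6, 0.1, 1.8]
finger_gap: 0.0371
grip_force: 47.0
```

```bash
cat > f.py <<'E'
from h import *
F=[]
for i in range(6):
    imaging.read_camera("top"); s=telemetry.get_state();F.append(np.r_[s["wrist_force"],s["ft_torque"]])
F=np.array(F);print(F.mean(0).round(2),s["clock"].__round__(2),s["tcp_pos"].round(4) if hasattr(s["tcp_pos"],"round") else s["tcp_pos"])
print("along rod",(F[:,:2]@[.9964,.0851]).mean().round(2))
E
python3 f.py
```

```text
[ 0.36 -0.27  1.69 -0.06 -0.23 -0.01] 8.97 [0.5635 0.0766 0.2127]
along rod 0.33
```

Emit:
step_arm:
  moves:
    - [[0,0,-0.8],[0,0,0],30]
    - [[0,0,-0.8],[0,0,0],30]
    - [[0,0,-0.8],[0,0,0],30]

```text
clock: 9.22
tcp_pos: [0.5632, 0.0767, 0.2128]
orientation: [-0.001, 0.677, 0.736, -0.001]
wrist_force: [-0.3, 0.1, -2.7]
finger_gap: 0.0375
grip_force: 46.6
```

```bash
python3 f.py
```

```text
[ 0.02  0.12 -3.56  0.02 -0.   -0.  ] 9.52 [0.5639 0.0766 0.2134]
along rod 0.03
```

Emit:
step_arm:
  moves:
    - [[0,2,0],[0,0,0],30]
    - [[0,4,0],[0,0,0],30]
    - [[0,6,0],[0,0,0],30]
    - [[0,8,0],[0,0,0],30]
    - [[0,10,0],[0,0,0],30]
    - [[0,10,0],[0,0,0],30]
    - [[0,10,0],[0,0,0],30]

```text
clock: 10.1
tcp_pos: [0.5742, 0.0775, 0.2137]
orientation: [0.0, 0.677, 0.736, -0.0]
wrist_force: [-0.1, -0.5, -3.4]
finger_gap: 0.0371
grip_force: 46.4
```

```bash
python3 f.py
```

```text
[ 0.16  0.35 -3.49  0.04 -0.01 -0.01] 10.4 [0.574  0.0775 0.2138]
along rod 0.19
```

Emit:
step_arm:
  moves:
    - [[0,1,0],[0,0,0],30]
    - [[0,2,0],[0,0,0],30]
    - [[0,3,0],[0,0,0],30]
    - [[0,3,0],[0,0,0],30]
    - [[0,3,0],[0,0,0],30]

```text
clock: 10.82
tcp_pos: [0.5771, 0.0777, 0.2137]
orientation: [0.0, 0.677, 0.736, -0.0]
wrist_force: [0.4, -0.7, -3.1]
finger_gap: 0.037
grip_force: 46.4
```

```bash
python3 f.py
```

```text
[ 0.11 -0.23 -3.88  0.01  0.01 -0.01] 11.12 [0.577  0.0777 0.2137]
along rod 0.09
```

Emit:
step_arm:
  moves:
    - [[0,1,0],[0,0,0],30]
    - [[0,1.5,0],[0,0,0],30]
    - [[0,1.5,0],[0,0,0],30]
    - [[0,1.5,0],[0,0,0],30]

```text
clock: 11.45
tcp_pos: [0.5786, 0.0778, 0.2137]
orientation: [0.0, 0.677, 0.736, -0.0]
wrist_force: [0.0, 0.7, -3.0]
finger_gap: 0.0371
grip_force: 46.4
```

```bash
python3 f.py
```

```text
[-0.09  0.05 -3.26 -0.    0.    0.  ] 11.75 [0.5785 0.0778 0.2138]
along rod -0.09
```

Emit:
step_arm:
  moves:
    - [[0,1,0],[0,0,0],30]
    - [[0,1.5,0],[0,0,0],30]
    - [[0,1.5,0],[0,0,0],30]
    - [[0,1.5,0],[0,0,0],30]

```text
clock: 12.08
tcp_pos: [0.5801, 0.078, 0.2137]
orientation: [0.0, 0.677, 0.736, -0.0]
wrist_force: [0.2, -0.1, -3.4]
finger_gap: 0.0372
grip_force: 46.4
```

```bash
python3 f.py
```

```text
[ 0.06 -0.18 -3.28  0.02 -0.   -0.01] 12.38 [0.58   0.078  0.2137]
along rod 0.05
```

Emit:
step_arm:
  moves:
    - [[0,1,0],[0,0,0],30]
    - [[0,1.5,0],[0,0,0],30]
    - [[0,1.5,0],[0,0,0],30]
    - [[0,1.5,0],[0,0,0],30]

```text
clock: 12.72
tcp_pos: [0.5815, 0.0781, 0.2137]
orientation: [-0.0, 0.677, 0.736, -0.0]
wrist_force: [-0.9, 0.7, -2.8]
finger_gap: 0.0369
grip_force: 46.4
```

```bash
python3 f.py
```

```text
[-0.34  0.17 -3.25  0.02  0.09  0.04] 13.02 [0.5815 0.0781 0.2137]
along rod -0.33
```

Torque about y jumped to 0.09, the pad's first touch, at x≈0.581. Advancing 1 mm at a time.

Emit:
step_arm:
  moves:
    - [[0,0.5,0],[0,0,0],30]
    - [[0,1,0],[0,0,0],30]
    - [[0,1,0],[0,0,0],30]
    - [[0,1,0],[0,0,0],30]

```text
clock: 13.35
tcp_pos: [0.5825, 0.0782, 0.2137]
orientation: [-0.0, 0.677, 0.736, -0.0]
wrist_force: [-1.3, 0.2, -3.7]
finger_gap: 0.0369
grip_force: 46.4
```

```bash
python3 f.py
```

```text
[-0.53  0.15 -3.51  0.05  0.13 -0.02] 13.65 [0.5825 0.0782 0.2137]
along rod -0.51
```

Emit:
step_arm:
  moves:
    - [[0,0.5,0],[0,0,0],30]
    - [[0,0.8,0],[0,0,0],30]
    - [[0,0.8,0],[0,0,0],30]
    - [[0,0.8,0],[0,0,0],30]

```text
clock: 13.98
tcp_pos: [0.5833, 0.0783, 0.2137]
orientation: [-0.0, 0.677, 0.736, -0.0]
wrist_force: [-0.7, 0.9, -3.5]
finger_gap: 0.0366
grip_force: 46.4
```

```bash
python3 f.py
```

```text
[-0.51  0.28 -3.85  0.06  0.17  0.01] 14.28 [0.5833 0.0783 0.2137]
along rod -0.48
```

Emit:
step_arm:
  moves:
    - [[0,0,0.4],[0,0,0],30]
    - [[0,0,0.8],[0,0,0],30]
    - [[0,0,1.1],[0,0,0],30]
    - [[0,0,1.1],[0,0,0],30]
    - [[0,0,1.1],[0,0,0],30]

```text
clock: 14.7
tcp_pos: [0.5834, 0.0782, 0.2128]
orientation: [0.0, 0.677, 0.736, 0.0]
wrist_force: [-1.2, -1.1, -2.3]
finger_gap: 0.037
grip_force: 46.6
```

```bash
python3 f.py
```

```text
[-0.66 -0.07 -1.75 -0.03  0.17  0.04] 15.0 [0.5834 0.0782 0.2128]
along rod -0.67
```

Roll's weight is mostly on the rod. Ease the grip, then open gently.

Emit:
step_arm:
  moves:
    - [[0,0,0.3],[0,0,0],34]
    - [[0,0,0.3],[0,0,0],36]
    - [[0,0,0.3],[0,0,0],36.5]
    - [[0,0,0.3],[0,0,0],37]
    - [[0,0,0.3],[0,0,0],37.5]
    - [[0,0,0.3],[0,0,0],38]
    - [[0,0,0.3],[0,0,0],39]
    - [[0,0,0.3],[0,0,0],40]
  grip_force: 20

```text
clock: 15.67
tcp_pos: [0.5838, 0.0782, 0.2125]
orientation: [0.0, 0.677, 0.736, 0.0]
wrist_force: [0.4, 0.6, -0.1]
finger_gap: 0.0401
grip_force: 0.0
```

Emit:
step_arm:
  moves:
    - [[0,0,0],[0,0,0],42]
    - [[0,0,0],[0,0,0],44]
    - [[0,0,0],[0,0,0],47]
    - [[0,0,0],[0,0,0],50]
    - [[0,0,0],[0,0,0],54]
    - [[0,0,0],[0,0,0],58]
    - [[0,0,0],[0,0,0],58]
    - [[0,0,0],[0,0,0],58]

```text
clock: 16.33
tcp_pos: [0.5834, 0.0783, 0.2123]
orientation: [0.0, 0.677, 0.736, -0.0]
wrist_force: [0.1, 0.0, 0.6]
finger_gap: 0.0581
grip_force: 0.0
```

```bash
python3 f.py; python3 - <<'E'
from h import *
a=imaging.read_camera("scene");np.save("scene5.npy",a)
cv2.imwrite("pics/c6.png",cv2.resize(a[140:212,190:286,::-1],(800,600),interpolation=cv2.INTER_CUBIC))
E
```

```text
[-0.21 -0.05 -0.19  0.02 -0.01 -0.01] 16.63 [0.5834 0.0783 0.2124]
along rod -0.22
```

View pics/c6.png

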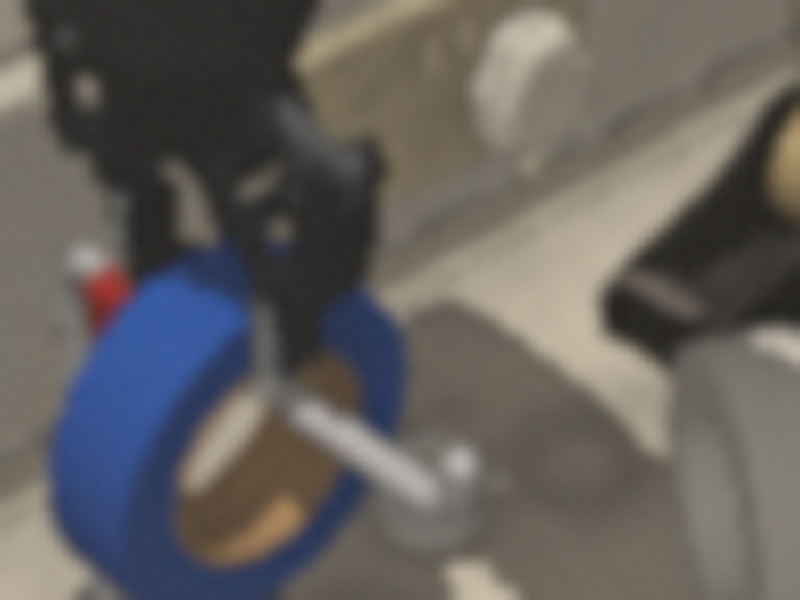

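Released: the roll hangs on the rod by itself, fingers clear on both sides (front finger at crop (300,310), red stop at (105,295)). I'll nudge it lightly with the front finger to make sure that it bears on the pad.

Emit:
step_arm:
  moves:
    - [[0,2,0],[0,0,0],58]
    - [[0,4,0],[0,0,0],58]
    - [[0,6,0],[0,0,0],58]
    - [[0,8,0],[0,0,0],58]
    - [[0,9,0],[0,0,0],58]
    - [[0,9,0],[0,0,0],58]
    - [[0,9,0],[0,0,0],58]

```text
clock: 17.27
tcp_pos: [0.5924, 0.079, 0.2122]
orientation: [-0.0, 0.677, 0.736, -0.0]
wrist_force: [-0.5, -0.2, -0.4]
finger_gap: 0.0583
grip_force: 0.0
```

```bash
python3 f.py
```

```text
[-0.17  0.    0.31 -0.01 -0.    0.01] 17.57 [0.5923 0.079  0.2124]
along rod -0.17
```

Emit:
step_arm:
  moves:
    - [[0,0.5,0],[0,0,0],58]
    - [[0,1,0],[0,0,0],58]
    - [[0,1,0],[0,0,0],58]
    - [[0,1,0],[0,0,0],58]

```text
clock: 17.9
tcp_pos: [0.5932, 0.0791, 0.2124]
orientation: [-0.0, 0.677, 0.736, -0.0]
wrist_force: [-0.6, -0.5, 0.3]
finger_gap: 0.058
grip_force: 0.5
```

```bash
python3 f.py
```

```text
[-1.1  -0.18  0.68  0.03  0.28  0.  ] 18.2 [0.5932 0.0791 0.2124]
along rod -1.11
```

Emit:
step_arm:
  moves:
    - [[0,0.5,0],[0,0,0],58]
    - [[0,0.7,0],[0,0,0],58]
    - [[0,0.7,0],[0,0,0],58]
    - [[0,0.7,0],[0,0,0],58]

```text
clock: 18.53
tcp_pos: [0.5935, 0.0792, 0.2123]
orientation: [-0.0, 0.677, 0.736, -0.0]
wrist_force: [-3.6, 0.8, 2.8]
finger_gap: 0.0581
grip_force: 2.0
```

```bash
python3 f.py
```

```text
[-4.4   0.14  2.11  0.04  0.96  0.03] 18.83 [0.5938 0.0792 0.2124]
along rod -4.37
```

Contact came where expected, and the push met the solid limit at 4.4 N, well below the 10 N slip. Backing off to centre and retreating upward.

Emit:
step_arm:
  moves:
    - [[0,-0.5,0],[0,0,0],58]
    - [[0,-1,0],[0,0,0],58]
    - [[0,-1.5,0],[0,0,0],58]
    - [[0,-3,0],[0,0,0],58]
    - [[0,-6,0],[0,0,0],58]
    - [[0,-9,0],[0,0,0],58]
    - [[0,-10.7,0],[0,0,0],58]
    - [[0,-10.7,0],[0,0,0],58]

```text
clock: 19.5
tcp_pos: [0.583, 0.0782, 0.2125]
orientation: [0.0, 0.677, 0.736, -0.0]
wrist_force: [0.7, 1.5, 0.1]
finger_gap: 0.0579
grip_force: 0.0
```

Emit:
step_arm:
  moves:
    - [[0,0,-4],[0,0,0],58]
    - [[0,0,-12],[0,0,0],58]
    - [[0,0,-22],[0,0,0],58]
    - [[0,0,-36],[0,0,0],58]
    - [[0,0,-52],[0,0,0],58]
    - [[0,0,-70],[0,0,0],58]
    - [[0,0,-80],[0,0,0],58]
    - [[0,0,-80],[0,0,0],58]

```text
clock: 20.17
tcp_pos: [0.5848, 0.0783, 0.2959]
orientation: [0.002, 0.677, 0.736, 0.002]
wrist_force: [0.2, -0.2, 0.6]
finger_gap: 0.0579
grip_force: 0.0
```

Emit:
step_arm:
  moves:
    - [[-25,-15,0],[0,0,0],58]
    - [[-55,-30,0],[0,0,0],58]
    - [[-85,-45,0],[0,0,0],58]
    - [[-115,-60,0],[0,0,0],58]
    - [[-140,-75,0],[0,0,0],58]
    - [[-150,-80,0],[0,0,0],58]
    - [[-150,-80,0],[0,0,0],58]
    - [[-150,-80,0],[0,0,0],58]

```text
clock: 20.83
tcp_pos: [0.5162, -0.0781, 0.2921]
orientation: [-0.0, 0.677, 0.736, 0.0]
wrist_force: [-0.4, 0.7, 0.2]
finger_gap: 0.0578
grip_force: 0.0
```

```bash
python3 f.py; python3 - <<'E'
from h import *
a=imaging.read_camera("scene");t=imaging.read_camera("top")
def crop(i,x,y,w,h): return cv2.resize(i[y:y+h,x:x+w,::-1],(400,300),interpolation=cv2.INTER_CUBIC)
cv2.imwrite("pics/c7.png",np.hstack([crop(t,180,120,96,72),crop(a,190,150,96,72)]))
E
```

```text
[-0.13  0.29 -0.6  -0.    0.01  0.02] 21.13 [ 0.5166 -0.0769  0.2922]
along rod -0.1
```

View pics/c7.png

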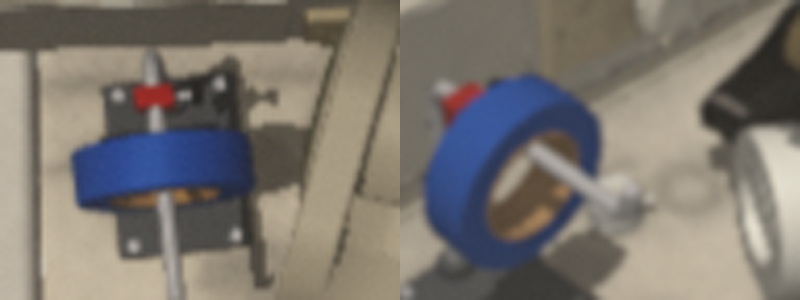

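The roll hangs square on the rod at top crop (162,165), just in front of the pad. The red stop at (155,97) is unmoved at raw ≈(217,143). The arm is clear.

```bash
python3 -c "
from workcell import env
print(env.hand_in())"
```

```text
the job is handed in; nothing more can be done
None
```

The blue roll hangs at rest on the J-hook against the sprung pad, with the red stop unshifted in the last picture and the arm clear; the job is handed in at about 21 s, and the hand-in returned no verdict.

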